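# Feel out the weak return spring and mark it

## Robot

A 6-joint arm with a two-finger parallel gripper is mounted at the origin on the work surface. World frame = base frame: x ahead of the robot, y to its left, z up, the work surface at z = 0. Lengths are in m, angles in rad, forces in N, time in s.
With the tool pointing down it reaches from about 0.275 to 0.825 m from the base axis. Payload 5.2 kg.
Tool frame: the origin (TCP) lies between the finger pads; the fingertips stand 17 mm ahead of it and the grasp point (between the pads) lies 2 mm behind it; z points along the fingers, y is the line along which they close (so a half turn about z gives the same grasp; the last joint's range is limited). The gripper opens to 93 mm and grips with 3 to 60 N. Pads are 15 mm wide; open, the fingers measure 128 mm over their backs; the gripper's body (75 mm by 188 mm) begins 65 mm behind the grasp point.
Start: joints at [1.099, 0.259, 1.535, -0, 1.348, -0.203], TCP at [0.146, 0.53, 0.236] pointing down, gripper open.
Joint ranges: [-3.14, 3.14], [-0.91, 2.08], [0.19, 2.58], [-1.22, 4.36], [0.22, 2.71], [-3.12, 3.12]. Speed limits (rad/s): [2.57, 2.57, 3.14, 3.14, 3.14, 3.14].

## Interface

Orientations are given as a 3x3 rotation matrix whose columns are the frame's x, y, z axes.
In Python, from cell import manip gives the robot as it stands. The module is installed in compiled form; this text tells all that it offers.
- The arm moves only by the tool jog_arm, never from a script. Its argument "steps" is one flat list of numbers, 7 for each row, row after row: the opening, from 0 (shut) to 1 (fully open), then the shift along the tool's x, y, z as a fraction of full scale, then the turn, a rotation vector about the tool's x, y, z as a fraction of full scale. A call has 1 to 10 rows; each row is the pose to reach, as a shift and turn from the pose commanded when the call began, along the tool's axes at that moment; what a row does not reach only later rows make up. Full scale, the value 1, is 0.15 m for a shift and pi/4 rad for a turn. A row lasts 1/12 s, in which the tool goes at most 41.7 mm and 7.16 degrees, less where a joint would pass 70% of its speed; a pose out of reach is approached as far as the arm can. A call with a number of a shift or a turn outside -1 to 1 is refused whole. A call with a gripper value outside its range is refused whole. The fingers move at their own pace and stop on an object; "force" is the grip in N (left out, the last holds). Time passes only in rows, so rows that repeat a pose let the fingers close. It gives the time, the measured TCP pose, the force, the opening and the grip force at its end, in the units of the state.
- manip.observe(): the state, without advancing time (a new reading comes with each control period).
- manip.capture(name): name is "scene" or "top" or "wrist"; returns a dict with "pixels" (480x640x3 uint8, red, green, blue), "z_map" (480x640 float32, m along the optical axis (not along the pixel's ray), 0 where there is no reading), "camera_matrix" (3x3 intrinsics, pixels), "world_to_cam" (4x4, takes a point from world to camera coordinates). Camera axes: x right, y down, z forward; pixel columns grow to the right and rows downward; lengths in m; the calibration is good to about 2 mm. A picture is of the moment at which its call begins.
- manip.close_job(): hands the job in; it is judged then, once.
The state is a dict: "time_s": time; "joints": joint angles; "dq": joint speeds; "joint_torque": joint torques, N m; "ee_pos": TCP position; "orientation": TCP orientation; "ft_force": force on the tool from outside, world axes, zero at the start; "wrist_torque": the same for the moment, N m; "grip_width": opening from 0.0 (shut) to 1.0 (fully open); "grip_force": force on a finger pad.
Only numpy, scipy, OpenCV 4.12 (cv2) and the standard library are available. Lean on these libraries where they do the work, as an engineer would, in place of code of your own. Each camera call takes 0.05 s, during which the arm holds its last target. There are 200 camera calls.

## Task

One of the three spring-return cylinders on the bench has a weak spring. Pull each rod by its orange handle right out to its stop, so that its yellow drag pointer records the full stroke, and ease it back home, never letting it snap back; feel which spring is weak. Then stand the red marker upright and wholly on the white disc of that station, never on another's, and leave the bottle, the bin and the meter where they are.

Things in the scene. Friction and masses are not known exactly. Their poses are not given: they have to be found in the camera images.
- station_k: One of three identical-looking fixed test stations. Grey plate 360 x 90 x 10 mm, x -260 to +100 (-x faces the robot). Cylinder 42 mm thick leaning 35 deg from vertical towards -x. Blue guard bar 14 mm thick: rises at x +85, runs forward at height 299 over the centre line to x -64, above the handle, so a vertical tool does not fit there. Origin: bench level, centre line
- handle_k: Orange paddle handle (origin: the paddle's centre) on this station's rod: 16 mm thick (y), 44 wide (x), 40 long (z), about 158 mm above the bench when home; below it 20 mm of bare rod 12 mm thick. z axis: along the rod, the way it pulls out (35 deg from vertical); y: level, across the thin side. The stop comes after 40 to 60 mm, not the same on all; sound springs pull back with 7 to 13 N
- pointer_k (a joint): Yellow drag pointer on both sides of this cylinder: the rod pushes it along and it stays at the farthest pull so far, m, on the rod's own scale; starts between 0 and 0.010
- pad_k (a point): Centre of the white disc, 80 mm across, on top of this station's base plate, 10 mm above the bench, 210 mm before the station's origin
- station_m: One of three identical-looking fixed test stations. Grey plate 360 x 90 x 10 mm, x -260 to +100 (-x faces the robot). Cylinder 42 mm thick leaning 35 deg from vertical towards -x. Blue guard bar 14 mm thick: rises at x +85, runs forward at height 299 over the centre line to x -64, above the handle, so a vertical tool does not fit there. Origin: bench level, centre line
- handle_m: Orange paddle handle (origin: the paddle's centre) on this station's rod: 16 mm thick (y), 44 wide (x), 40 long (z), about 158 mm above the bench when home; below it 20 mm of bare rod 12 mm thick. z axis: along the rod, the way it pulls out (35 deg from vertical); y: level, across the thin side. The stop comes after 40 to 60 mm, not the same on all; sound springs pull back with 7 to 13 N
- pointer_m (a joint): Yellow drag pointer on both sides of this cylinder: the rod pushes it along and it stays at the farthest pull so far, m, on the rod's own scale; starts between 0 and 0.010
- pad_m (a point): Centre of the white disc, 80 mm across, on top of this station's base plate, 10 mm above the bench, 210 mm before the station's origin
- station_r: One of three identical-looking fixed test stations. Grey plate 360 x 90 x 10 mm, x -260 to +100 (-x faces the robot). Cylinder 42 mm thick leaning 35 deg from vertical towards -x. Blue guard bar 14 mm thick: rises at x +85, runs forward at height 299 over the centre line to x -64, above the handle, so a vertical tool does not fit there. Origin: bench level, centre line
- handle_r: Orange paddle handle (origin: the paddle's centre) on this station's rod: 16 mm thick (y), 44 wide (x), 40 long (z), about 158 mm above the bench when home; below it 20 mm of bare rod 12 mm thick. z axis: along the rod, the way it pulls out (35 deg from vertical); y: level, across the thin side. The stop comes after 40 to 60 mm, not the same on all; sound springs pull back with 7 to 13 N
- pointer_r (a joint): Yellow drag pointer on both sides of this cylinder: the rod pushes it along and it stays at the farthest pull so far, m, on the rod's own scale; starts between 0 and 0.010
- pad_r (a point): Centre of the white disc, 80 mm across, on top of this station's base plate, 10 mm above the bench, 210 mm before the station's origin
- marker: Loose red reject marker standing upright like a chess pawn, 92 mm tall: foot 50 mm across and 12 mm high, stem 28 mm across from 18 to 78 mm, head 36 mm across. 0.15 kg. Origin: centre of its underside
- spray: Bystander: blue bottle, 52 mm across, 150 mm tall, standing. Origin: centre of its underside
- bin: Bystander: green open bin of fittings, 120 x 100 x 70 mm. Origin: centre of its underside
- meter: Bystander: yellow hand-held meter lying flat, 150 x 75 x 34 mm. Origin: centre of its underside
Mind the look-alikes: they are no part of the job. Several things look just like the marker: the one meant starts nearest to the robot's base.

How it is judged:
By the outcome, as a careful person would: the job done as asked, in the order asked, and still so for the second after the job is handed in, with the robot touching nothing.
It also fails if it takes over 72 s, if anything falls off the work surface, if the arm or the gripper's body presses on something with over 40 N, if the wrist force passes 120 N, or if a joint passes its speed limit or range.

## Working session

There is one attempt and no reset: what is moved stays moved. The work goes in short steps, Python scripts to look and compute and a tool call to move; the robot and the scene stay as the last step left them, time stands still between calls to the robot, and variables do not carry over. Pictures are saved under pics/ and viewed, at most 10 in all, crops included, and the job is handed in when it is done.

Besides the shell and the picture viewer there is one more tool, called after "Emit:" in YAML: its name, and indented under it one key for each argument. jog_arm: Moves the arm, as the interface text tells. Shift numbers are shares of 0.15 m and turn numbers shares of pi/4 rad, none past 1 either way. Its arguments: {"type":"object","properties":{"steps":{"type":"array"},"force":{"type":"number"}},"required":["steps"]}

```bash
mkdir -p pics; cat > h.py <<'E'
import numpy as np, cv2
from cell import manip
def cap(n,save=None):
    c=manip.capture(n)
    if save: cv2.imwrite('pics/'+save,cv2.cvtColor(c['pixels'],cv2.COLOR_RGB2BGR))
    np.savez('/tmp/'+n,**c)
    return c
def load(n): return dict(np.load('/tmp/'+n+'.npz'))
def cloud(c):
    K=c['camera_matrix'];z=c['z_map'];v,u=np.mgrid[:480,:640]
    P=np.stack([(u-K[0,2])/K[0,0]*z,(v-K[1,2])/K[1,1]*z,z],-1)
    T=np.linalg.inv(c['world_to_cam']);return P@T[:3,:3].T+T[:3,3]
def ray(c,u,v,h):
    T=np.linalg.inv(c['world_to_cam']);d=T[:3,:3]@np.linalg.solve(c['camera_matrix'],[u,v,1]);o=T[:3,3]
    return o+d*(h-o[2])/d[2]
def blobs(c,lo,hi,amin=30):
    hsv=cv2.cvtColor(c['pixels'],cv2.COLOR_RGB2HSV)
    m=cv2.inRange(hsv,np.array(lo),np.array(hi))
    n,l,s,ce=cv2.connectedComponentsWithStats(m)
    return [(s[i],ce[i],l==i) for i in range(1,n) if s[i][4]>=amin]
E
python3 - <<'E'
from h import *
s=cap('scene','scene.png');t=cap('top','top.png');cap('wrist','wrist.png')
o=manip.observe();print(o['time_s'],o['ee_pos'],np.round(o['orientation'],3),o['grip_width'])
for n,c in(('s',s),('t',t)):
  P=cloud(c)
  for nm,lo,hi in(('red',(0,150,60),(6,255,255)),('org',(8,150,80),(18,255,255)),('yel',(22,120,80),(35,255,255)),('white',(0,0,225),(180,30,255)),('blue',(95,120,50),(125,255,255)),('grn',(45,100,40),(80,255,255))):
    for st,ce,m in blobs(c,lo,hi):
      p=P[m];p=p[c['z_map'][m]>0]
      if len(p):print(n,nm,st,np.round(ce),np.round(np.median(p,0),3),np.round(p.max(0),3),np.round(p.min(0),3))
E
```

```text
0.15 [0.14585471 0.52989656 0.23500219] [[-0.964  0.266 -0.001]
 [ 0.266  0.964 -0.001]
 [ 0.    -0.001 -1.   ]] 1.0021771399699355
s red [535 110  14  11  69] [542. 114.] [0.003 0.612 0.066] [0.019 0.631 0.074] [-0.014  0.594  0.057]
s red [519 205  15  12 141] [526. 210.] [0.363 0.56  0.094] [0.38  0.598 0.1  ] [0.275 0.541 0.   ]
s red [433 210  15  12 145] [440. 215.] [0.42  0.356 0.093] [0.438 0.386 0.099] [0.353 0.338 0.006]
s red [485 215  15  13 150] [492. 221.] [0.411 0.479 0.094] [0.429 0.518 0.099] [0.333 0.462 0.003]
s red [507 220  19  16 145] [515. 229.] [0.374 0.554 0.016] [0.387 0.589 0.039] [ 0.342  0.538 -0.002]
s red [424 225  20  16 125] [432. 234.] [0.429 0.348 0.017] [0.445 0.381 0.029] [ 0.402  0.331 -0.   ]
s red [474 230  19  17 151] [482. 240.] [0.422 0.474 0.016] [0.434 0.503 0.025] [0.389 0.455 0.01 ]
s red [514 245  16  14 170] [521. 252.] [0.481 0.55  0.094] [0.5   0.598 0.099] [ 0.405  0.532 -0.   ]
s red [501 259  20  18 162] [509. 269.] [0.492 0.542 0.016] [0.506 0.573 0.045] [0.46  0.526 0.01 ]
s org [483   3  14   5  31] [490.   5.] [-0.969  0.522 -
[... 3837 characters left out ...]
] [ 0.735 -0.207  0.31 ] [ 0.588 -0.217  0.299]
t blue [349 148  20  64 258] [362. 183.] [ 0.636 -0.003  0.304] [0.727 0.019 0.31 ] [ 0.581 -0.021  0.111]
t blue [424 198  15  10  50] [430. 201.] [ 0.638 -0.206  0.131] [ 0.645 -0.193  0.138] [ 0.621 -0.231  0.12 ]
t blue [468 271  15  16 103] [474. 279.] [ 0.42  -0.332  0.102] [ 0.446 -0.32   0.115] [ 0.403 -0.355  0.089]
t grn [ 183   45   70   58 3304] [218.  76.] [ 1.304  0.549 -0.451] [ 1.45   0.696 -0.434] [ 1.183  0.401 -0.478]
t grn [200 218  42  41 613] [225. 239.] [0.535 0.385 0.005] [0.6   0.445 0.078] [ 0.475  0.329 -0.004]
t grn [602 446  38  34 783] [623. 466.] [-0.094 -0.768  0.005] [-0.022 -0.68   0.082] [-0.13  -0.818 -0.004]
```

View pics/scene.png

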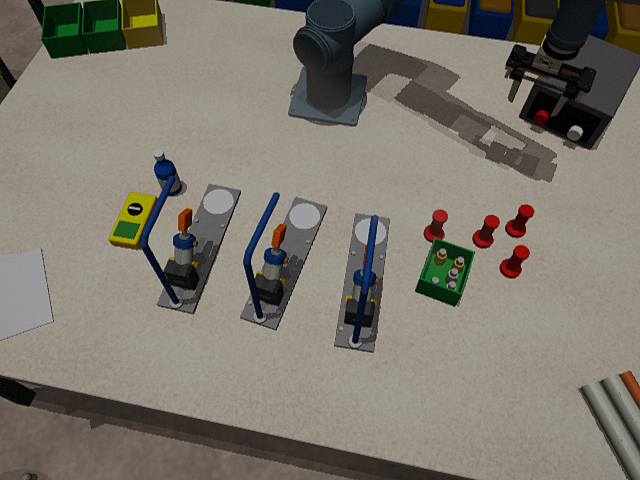

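View pics/top.png

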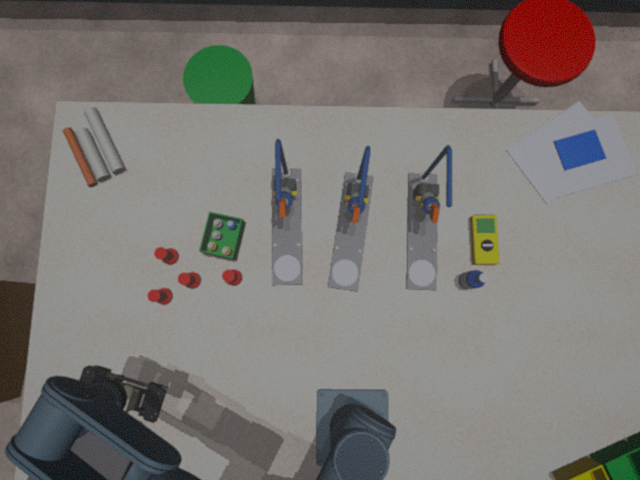

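The scene picture shows three stations with white discs at (218,199), (304,216) and (371,231). The four red look-alikes are at scene (437,222), (487,231), (520,218) and (515,260), at base distances of about 0.55, 0.63, 0.67 and 0.73 m. The first one, top (231,276), fits because it is nearest to the base. I'll confirm it with a crop while measuring the stations.

```bash
cat > st.py <<'E'
from h import *
s,t=load('scene'),load('top')
Ps,Pt=cloud(s),cloud(t)
for nm,yc in(('L',.2),('M',0.),('R',-.21)):
  for n,c,P in(('s',s,Ps),('t',t,Pt)):
    hsv=cv2.cvtColor(c['pixels'],cv2.COLOR_RGB2HSV);H,S,V=[hsv[...,i].astype(int) for i in range(3)]
    near=(abs(P[...,1]-yc)<.1)&(P[...,0]>.3)&(P[...,0]<.85)&(c['z_map']>0)
    pl=near&(P[...,2]>.004)&(P[...,2]<.017)&(S<40)
    n_,l,stt,ce=cv2.connectedComponentsWithStats(pl.astype(np.uint8));i=1+np.argmax(stt[1:,4]);pl=l==i
    r=cv2.minAreaRect(P[pl][:,:2].astype(np.float32))
    pad=near&(V>(150 if n=='t' else 165))&(S<40)&pl
    n_,l,stt,ce=cv2.connectedComponentsWithStats(pad.astype(np.uint8));i=1+np.argmax(stt[1:,4])
    cc=ray(c,*ce[i],.010); o=near&(H>=5)&(H<=18)&(S>150)&(V>60)&(P[...,2]>.12)&(P[...,2]<.22)
    print(nm,n,'rect',np.round(r[0],3),np.round(r[1],3),round(r[2],1),'pad',ce[i],stt[i],np.round(cc[:2],4),'handle',o.sum(),np.round(P[o].mean(0),4) if o.sum() else '', 'platez',np.median(P[pl][:,2]))
m=s['pixels'][190:290,400:550];cv2.imwrite('pics/mk.png',cv2.cvtColor(cv2.resize(m,None,fx=5,fy=5,interpolation=2),cv2.COLOR_RGB2BGR))
for n,c in(('s',s),('t',t)):
  for st_,ce,m in blobs(c,(0,150,60),(6,255,255)):
    P=cloud(c)[m];p=P[(P[:,2]>.08)&(P[:,2]<.11)]
    if len(p)>15:
      print(n,ce,'head',np.round(p.mean(0),4))
E
python3 st.py
```

```text
L s rect [0.579 0.198] [0.367 0.11 ] 1.1 pad [366.85 235.7 ] [365 227   4  17  20] [0.4633 0.1909] handle 37 [0.6164 0.2025 0.1633] platez 0.011382773415159697
L t rect [0.585 0.201] [0.365 0.096] 2.1 pad [286.83153348 267.83585313] [275 256  25  25 463] [0.4528 0.1969] handle 89 [0.6006 0.202  0.1747] platez 0.009755830248354025
M s rect [0.565 0.02 ] [0.099 0.376] 88.6 pad [312.42857143 206.85714286] [306 204  13   9  14] [0.4061 0.0376] handle 167 [0.6002 0.0025 0.1724] platez 0.011431012221339576
M t rect [0.571 0.005] [0.099 0.365] 81.2 pad [344.64731183 272.45376344] [333 260  25  26 465] [0.4417 0.0234] handle 74 [0.589  0.0047 0.1751] platez 0.00979493937343956
R s rect [ 0.567 -0.215] [0.112 0.381] 89.8 pad [211.  191.8] [209 191   5   3   5] [ 0.415  -0.2361] handle 172 [ 0.6048 -0.2108  0.1713] platez 0.011475774270334638
R t rect [ 0.575 -0.21 ] [0.097 0.363] 88.7 pad [421.53463203 272.63636364] [410 261  25  25 462] [ 0.4449 -0.2075] handle 86 [ 0.5944 -0.2099  0.1744] platez 0.00998126993024906
s [526.28368794 210.22695035] head [0.3625 0.5602 0.0934]
s [440.02068966 215.43448276] head [0.4208 0.3556 0.0934]
s [491.9  220.86] head [0.4108 0.479  0.0936]
s [521.45882353 251.50588235] head [0.4816 0.5495 0.0936]
t [160.6185567  252.98969072] head [0.4825 0.5484 0.0912]
t [231.22839506 276.2962963 ] head [0.4218 0.354  0.0911]
t [188.47204969 278.95652174] head [0.4122 0.4782 0.0906]
t [158.95375723 295.3699422 ] head [0.3637 0.5587 0.0906]
```

```bash
sleep 1
```

```text
(no output)
```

View pics/mk.png

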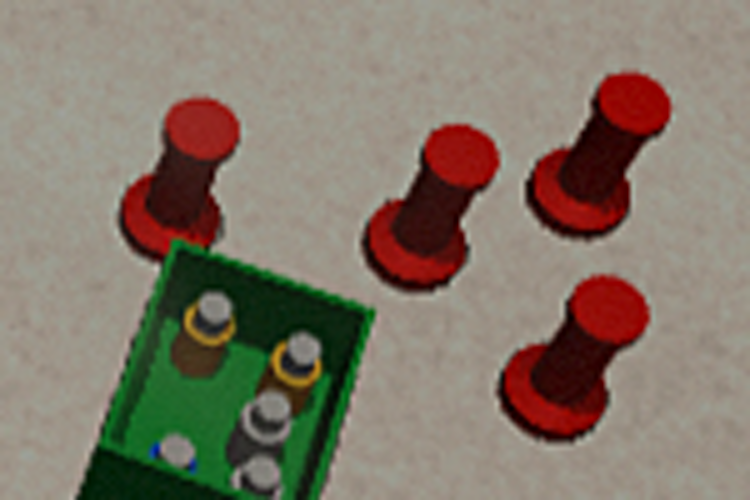

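The crop shows the chosen marker at (185,180), standing just robot-side of the bin's corner and nearest to the base. I'm moving towards the left station.

Emit:
jog_arm:
  steps: [1, -1, -0.48, 0, 0, 0, 0, 1, -1, -0.48, 0, 0, 0, 0, 1, -1, -0.48, 0, 0, 0, 0, 1, -1, -0.48, 0, 0, 0, 0, 1, -1, -0.48, 0, 0, 0, 0]

```text
time_s: 0.57
ee_pos: [0.2765, 0.4169, 0.2354]
orientation: [[-0.963, 0.271, 0.002], [0.271, 0.963, -0.003], [-0.003, -0.002, -1.0]]
ft_force: [0.9, 1.3, 0.3]
grip_width: 0.996
grip_force: 0.0
```

Emit:
jog_arm:
  steps: [1, -1, -0.48, 0.1, 0, 0, 0, 1, -1, -0.48, 0.1, 0, 0, 0, 1, -1, -0.48, 0.1, 0, 0, 0, 1, -1, -0.48, 0.1, 0, 0, 0, 1, -1, -0.48, 0.1, 0, 0, 0]

```text
time_s: 0.98
ee_pos: [0.4017, 0.3075, 0.2197]
orientation: [[-0.963, 0.271, 0.001], [0.271, 0.963, -0.003], [-0.002, -0.002, -1.0]]
ft_force: [0.7, -0.3, 0.7]
grip_width: 1.001
grip_force: 0.0
```

```bash
cat > go.py <<'E'
import sys
from h import *
from scipy.spatial.transform import Rotation as Ro
# station frames: pad xy, yaw(deg)
ST={'L':((.4528,.1969),1.9),'M':((.4417,.0234),-8.4),'R':((.4449,-.2075),-1.2)}
def Rt(yaw,tilt=35):
    a=np.radians(yaw);t=np.radians(tilt)
    y=np.array([-np.sin(a),np.cos(a),0]);z=np.array([np.sin(t)*np.cos(a),np.sin(t)*np.sin(a),-np.cos(t)])
    return np.stack([np.cross(y,z),y,z],1)
def plan(p,R):
    o=manip.observe();R0=np.array(o['orientation']);d=R0.T@(np.array(p)-o['ee_pos'])
    w=Ro.from_matrix(R0.T@R).as_rotvec()
    print('t',o['time_s'],'at',np.round(o['ee_pos'],4),'shift',np.round(d/.15,3),'turn',np.round(w/(np.pi/4),3),'rows',round(max(np.linalg.norm(d)/.0417,np.degrees(np.linalg.norm(w))/7.16),1),'F',np.round(o['ft_force'],2),'q',np.round(o['joints'],2))
E
python3 - <<'E'
from go import *
R=Rt(1.9);h=np.array([.597,.2015,.158]);plan(h-R[:,2]*.13,R)
E
```

```text
t 0.9833 at [0.4017 0.3075 0.2197] shift [-0.971 -0.478 -0.295] turn [-0.123 -0.769 -0.379] rows 5.4 F [ 0.75 -0.28  0.71] q [ 0.43  0.19  1.66 -0.    1.29 -0.86]
```

Emit:
jog_arm:
  steps: [1, -0.97, -0.48, -0.3, -0.12, -0.77, -0.38, 1, -0.97, -0.48, -0.3, -0.12, -0.77, -0.38, 1, -0.97, -0.48, -0.3, -0.12, -0.77, -0.38, 1, -0.97, -0.48, -0.3, -0.12, -0.77, -0.38, 1, -0.97, -0.48, -0.3, -0.12, -0.77, -0.38, 1, -0.97, -0.48, -0.3, -0.12, -0.77, -0.38, 1, -0.97, -0.48, -0.3, -0.12, -0.77, -0.38, 1, -0.97, -0.48, -0.3, -0.12, -0.77, -0.38]

```text
time_s: 1.65
ee_pos: [0.5171, 0.2041, 0.2653]
orientation: [[-0.82, -0.039, 0.57], [-0.031, 0.999, 0.023], [-0.571, 0.001, -0.821]]
ft_force: [0.0, 0.5, 0.7]
grip_width: 0.999
grip_force: 0.0
```

```bash
cat > look.py <<'E'
from go import *
def look(k,h,d,save=None):
    c=cap('wrist',save);P=cloud(c)
    hsv=cv2.cvtColor(c['pixels'],cv2.COLOR_RGB2HSV);H,S,V=[hsv[...,i].astype(int) for i in range(3)]
    o=(H>=5)&(H<=18)&(S>150)&(V>50)&(c['z_map']>0)&(np.linalg.norm(P-h,axis=-1)<.08)
    R=Rt(ST[k][1]);q=(P[o]-h)@R  # x:across wide, y:thin, z: -rod
    print(o.sum(),'tool-frame pct5/50/95 rel h:',np.round(np.percentile(q,[2,50,98],axis=0),4).tolist())
    v,u=np.nonzero(o);r=cv2.minAreaRect(np.stack([u,v],1).astype(np.float32));print('px',u.min(),u.max(),v.min(),v.max(),r)
    plan(h-R[:,2]*d,R)
E
python3 - <<'E'
from look import *
look('L',np.array([.597,.2015,.158]),.13,'w1.png')
E
```

```text
1472 tool-frame pct5/50/95 rel h: [[-0.0266, -0.0044, -0.0149], [-0.0021, 0.0032, -0.0134], [0.015, 0.0104, 0.0202]]
px 300 345 215 283 ((322.5, 249.0), (68.0, 45.0), 90.0)
t 1.7 at [0.5181 0.2044 0.266 ] shift [-0.017 -0.037  0.024] turn [ 0.006 -0.003  0.005] rows 0.2 F [-0.89 -0.    0.25] q [ 0.25 -0.04  1.96 -0.2   0.63 -1.23]
```

View pics/w1.png

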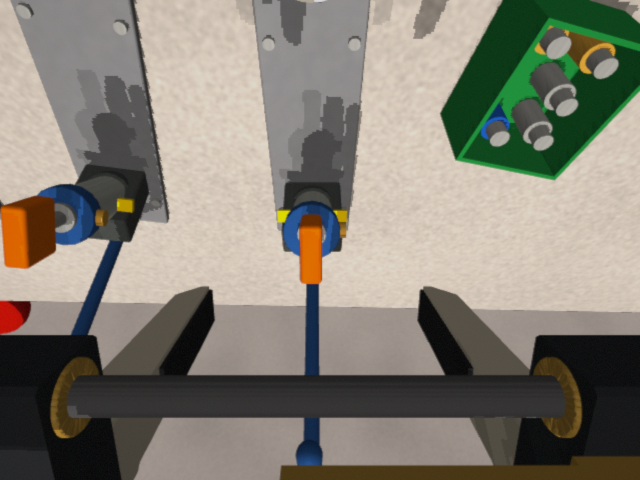

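The view shows the handle at (312,250), nearly centred between the fingers, with the bar end at (308,455) well clear.

```bash
python3 - <<'E'
from go import *
R=Rt(1.9);h=np.array([.597,.2015,.158])+R@[-.006,.003,.005];print(h);plan(h,R)
E
```

```text
[0.60467905 0.20475639 0.1573457 ]
t 1.7 at [0.5181 0.2044 0.266 ] shift [-0.059 -0.021  0.924] turn [ 0.006 -0.003  0.005] rows 3.3 F [-0.89 -0.    0.25] q [ 0.25 -0.04  1.96 -0.2   0.63 -1.23]
```

Emit:
jog_arm:
  steps: [0.6, -0.06, -0.02, 0.1, 0, 0, 0, 0.6, -0.06, -0.02, 0.3, 0, 0, 0, 0.6, -0.06, -0.02, 0.5, 0, 0, 0, 0.6, -0.06, -0.02, 0.7, 0, 0, 0, 0.5, -0.06, -0.02, 0.85, 0, 0, 0, 0.4, -0.06, -0.02, 0.92, 0, 0, 0, 0.4, -0.06, -0.02, 0.92, 0, 0, 0, 0.4, -0.06, -0.02, 0.92, 0, 0, 0]
  force: 40

```text
time_s: 2.37
ee_pos: [0.605, 0.2045, 0.1575]
orientation: [[-0.82, -0.039, 0.571], [-0.032, 0.999, 0.023], [-0.572, 0.0, -0.821]]
ft_force: [0.7, 0.1, 0.9]
grip_width: 0.48
grip_force: 0.0
```

```bash
python3 - <<'E'
from go import *
cap('wrist','w2.png')
R=Rt(1.9);h=np.array([.597,.2015,.158])+R@[-.006,.003,.005];plan(h,R)
E
```

```text
t 2.4167 at [0.605  0.2046 0.1585] shift [0.006 0.001 0.005] turn [ 0.005 -0.001  0.006] rows 0.1 F [-0.26  0.3   0.26] q [ 0.2   0.23  1.96 -0.27  0.36 -1.18]
```

View pics/w2.png

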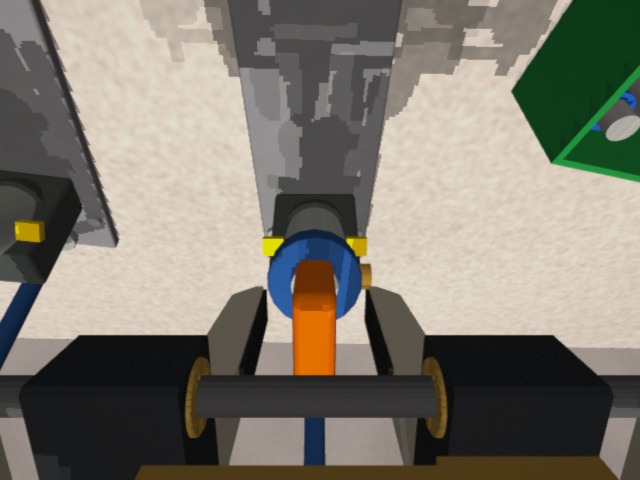

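The handle at (314,310) sits centred between the fingers, so I'll grip it.

Emit:
jog_arm:
  steps: [0, 0, 0, 0, 0, 0, 0, 0, 0, 0, 0, 0, 0, 0, 0, 0, 0, 0, 0, 0, 0, 0, 0, 0, 0, 0, 0, 0, 0, 0, 0, 0, 0, 0, 0, 0, 0, 0, 0, 0, 0, 0]
  force: 45

```text
time_s: 2.92
ee_pos: [0.6047, 0.2039, 0.1589]
orientation: [[-0.818, -0.039, 0.573], [-0.032, 0.999, 0.023], [-0.574, 0.0, -0.819]]
ft_force: [-4.7, -2.6, 5.4]
grip_width: 0.171
grip_force: 45.0
```

Emit:
jog_arm:
  steps: [0, 0, 0, -0.03, 0, 0, 0, 0, 0, 0, -0.06, 0, 0, 0, 0, 0, 0, -0.09, 0, 0, 0, 0, 0, 0, -0.12, 0, 0, 0, 0, 0, 0, -0.12, 0, 0, 0, 0, 0, 0, -0.12, 0, 0, 0]

```text
time_s: 3.42
ee_pos: [0.5949, 0.2035, 0.1728]
orientation: [[-0.819, -0.039, 0.573], [-0.032, 0.999, 0.023], [-0.573, 0.0, -0.819]]
ft_force: [7.1, -1.7, -5.2]
grip_width: 0.171
grip_force: 45.0
```

Emit:
jog_arm:
  steps: [0, 0, 0, -0.03, 0, 0, 0, 0, 0, 0, -0.06, 0, 0, 0, 0, 0, 0, -0.09, 0, 0, 0, 0, 0, 0, -0.12, 0, 0, 0, 0, 0, 0, -0.12, 0, 0, 0, 0, 0, 0, -0.12, 0, 0, 0]

```text
time_s: 3.92
ee_pos: [0.5847, 0.2031, 0.1874]
orientation: [[-0.819, -0.039, 0.573], [-0.032, 0.999, 0.023], [-0.573, 0.0, -0.819]]
ft_force: [9.6, -0.3, -7.5]
grip_width: 0.169
grip_force: 45.0
```

Emit:
jog_arm:
  steps: [0, 0, 0, -0.013, 0, 0, 0, 0, 0, 0, -0.027, 0, 0, 0, 0, 0, 0, -0.027, 0, 0, 0]

```text
time_s: 4.17
ee_pos: [0.5824, 0.203, 0.1907]
orientation: [[-0.819, -0.039, 0.573], [-0.032, 0.999, 0.023], [-0.573, 0.0, -0.819]]
ft_force: [9.3, -0.4, -7.6]
grip_width: 0.17
grip_force: 45.0
```

Emit:
jog_arm:
  steps: [0, 0, 0, -0.013, 0, 0, 0, 0, 0, 0, -0.027, 0, 0, 0, 0, 0, 0, -0.027, 0, 0, 0]

```text
time_s: 4.42
ee_pos: [0.5801, 0.2029, 0.194]
orientation: [[-0.819, -0.039, 0.573], [-0.032, 0.999, 0.023], [-0.573, 0.0, -0.819]]
ft_force: [9.6, -0.5, -8.4]
grip_width: 0.174
grip_force: 45.0
```

Emit:
jog_arm:
  steps: [0, 0, 0, -0.013, 0, 0, 0, 0, 0, 0, -0.027, 0, 0, 0, 0, 0, 0, -0.027, 0, 0, 0]

```text
time_s: 4.67
ee_pos: [0.5778, 0.2029, 0.1972]
orientation: [[-0.819, -0.039, 0.573], [-0.032, 0.999, 0.023], [-0.573, 0.0, -0.819]]
ft_force: [9.3, -0.6, -6.3]
grip_width: 0.166
grip_force: 45.0
```

Emit:
jog_arm:
  steps: [0, 0, 0, -0.013, 0, 0, 0, 0, 0, 0, -0.027, 0, 0, 0, 0, 0, 0, -0.027, 0, 0, 0]

```text
time_s: 4.92
ee_pos: [0.5755, 0.2028, 0.2005]
orientation: [[-0.819, -0.039, 0.573], [-0.032, 0.999, 0.023], [-0.573, 0.0, -0.819]]
ft_force: [9.8, -0.6, -7.7]
grip_width: 0.169
grip_force: 45.0
```

Emit:
jog_arm:
  steps: [0, 0, 0, -0.013, 0, 0, 0, 0, 0, 0, -0.02, 0, 0, 0, 0, 0, 0, -0.02, 0, 0, 0]

```text
time_s: 5.17
ee_pos: [0.5738, 0.2027, 0.2029]
orientation: [[-0.819, -0.039, 0.573], [-0.032, 0.999, 0.023], [-0.573, 0.0, -0.819]]
ft_force: [10.8, -0.7, -8.0]
grip_width: 0.167
grip_force: 45.0
```

Emit:
jog_arm:
  steps: [0, 0, 0, -0.013, 0, 0, 0, 0, 0, 0, -0.02, 0, 0, 0, 0, 0, 0, -0.02, 0, 0, 0]

```text
time_s: 5.42
ee_pos: [0.5721, 0.2027, 0.2053]
orientation: [[-0.819, -0.039, 0.573], [-0.032, 0.999, 0.023], [-0.573, 0.0, -0.819]]
ft_force: [10.4, -0.3, -8.0]
grip_width: 0.168
grip_force: 45.0
```

```bash
cat > slip.py <<'E'
from go import *
def org(c):
    hsv=cv2.cvtColor(c['pixels'],cv2.COLOR_RGB2HSV);m=cv2.inRange(hsv,np.array((5,150,60)),np.array((18,255,255)));m[:, :250]=0;m[:,390:]=0
    v,u=np.nonzero(m);return u.min(),u.max(),v.min(),v.max(),len(u)
def yel(c):
    hsv=cv2.cvtColor(c['pixels'],cv2.COLOR_RGB2HSV);P=cloud(c)
    n,l,s,ce=cv2.connectedComponentsWithStats(cv2.inRange(hsv,np.array((22,150,80)),np.array((35,255,255))))
    return [(np.round(ce[i]).tolist(),int(s[i][4]),np.round(np.median(P[l==i],0),4).tolist()) for i in range(1,n) if s[i][4]>40]
if __name__=='__main__':
    print('prev',org(load('wrist')),yel(load('wrist')))
    c=cap('wrist','sl.png');print('now',org(c),yel(c),manip.observe()['time_s'])
E
python3 slip.py
```

```text
prev (np.int64(280), np.int64(377), np.int64(261), np.int64(477), 4727) [([29.0, 231.0], 592, [0.6579, 0.0249, 0.0692]), ([271.0, 245.0], 308, [0.6668, 0.178, 0.0684]), ([358.0, 245.0], 319, [0.6648, 0.2361, 0.0684])]
now (np.int64(270), np.int64(367), np.int64(235), np.int64(475), 4911) [([81.0, 211.0], 376, [0.6578, 0.0246, 0.0694]), ([272.0, 241.0], 255, [0.638, 0.1761, 0.1107]), ([363.0, 242.0], 107, [0.6363, 0.2386, 0.1108])] 5.4667
```

Emit:
jog_arm:
  steps: [0, 0, 0, -0.013, 0, 0, 0, 0, 0, 0, -0.02, 0, 0, 0, 0, 0, 0, -0.02, 0, 0, 0]

```text
time_s: 5.72
ee_pos: [0.5718, 0.2026, 0.2057]
orientation: [[-0.819, -0.039, 0.572], [-0.031, 0.999, 0.023], [-0.573, 0.001, -0.82]]
ft_force: [32.5, 3.6, -30.0]
grip_width: 0.166
grip_force: 45.0
```

Emit:
jog_arm:
  steps: [0, 0, 0, 0.02, 0, 0, 0, 0, 0, 0, 0.04, 0, 0, 0, 0, 0, 0, 0.06, 0, 0, 0, 0, 0, 0, 0.08, 0, 0, 0, 0, 0, 0, 0.1, 0, 0, 0, 0, 0, 0, 0.12, 0, 0, 0, 0, 0, 0, 0.14, 0, 0, 0, 0, 0, 0, 0.16, 0, 0, 0]

```text
time_s: 6.38
ee_pos: [0.5842, 0.2031, 0.1881]
orientation: [[-0.819, -0.039, 0.573], [-0.032, 0.999, 0.023], [-0.573, 0.0, -0.819]]
ft_force: [9.4, -1.2, -6.7]
grip_width: 0.169
grip_force: 45.0
```

Emit:
jog_arm:
  steps: [0, 0, 0, 0.02, 0, 0, 0, 0, 0, 0, 0.04, 0, 0, 0, 0, 0, 0, 0.06, 0, 0, 0, 0, 0, 0, 0.08, 0, 0, 0, 0, 0, 0, 0.1, 0, 0, 0, 0, 0, 0, 0.12, 0, 0, 0, 0, 0, 0, 0.13, 0, 0, 0]

```text
time_s: 6.97
ee_pos: [0.5954, 0.2035, 0.1721]
orientation: [[-0.819, -0.039, 0.573], [-0.032, 0.999, 0.023], [-0.573, 0.0, -0.819]]
ft_force: [7.0, -1.7, -5.6]
grip_width: 0.17
grip_force: 45.0
```

Emit:
jog_arm:
  steps: [0, 0, 0, 0.02, 0, 0, 0, 0, 0, 0, 0.04, 0, 0, 0, 0, 0, 0, 0.06, 0, 0, 0, 0, 0, 0, 0.08, 0, 0, 0, 0, 0, 0, 0.1, 0, 0, 0, 0, 0, 0, 0.11, 0, 0, 0, 0, 0, 0, 0.11, 0, 0, 0]

```text
time_s: 7.55
ee_pos: [0.6046, 0.2039, 0.1589]
orientation: [[-0.819, -0.039, 0.573], [-0.032, 0.999, 0.023], [-0.573, 0.0, -0.819]]
ft_force: [6.7, -1.6, -4.5]
grip_width: 0.168
grip_force: 45.0
```

Emit:
jog_arm:
  steps: [0, 0, 0, 0.005, 0, 0, 0, 0, 0, 0, 0.01, 0, 0, 0, 0, 0, 0, 0.01, 0, 0, 0]

```text
time_s: 7.8
ee_pos: [0.6047, 0.2039, 0.1589]
orientation: [[-0.818, -0.039, 0.573], [-0.032, 0.999, 0.023], [-0.574, 0.0, -0.819]]
ft_force: [-5.8, -4.6, 8.1]
grip_width: 0.17
grip_force: 45.0
```

Emit:
jog_arm:
  steps: [0.5, 0, 0, -0.003, 0, 0, 0, 0.5, 0, 0, -0.003, 0, 0, 0, 0.5, 0, 0, -0.003, 0, 0, 0, 0.5, 0, 0, -0.1, 0, 0, 0, 0.5, 0, 0, -0.4, 0, 0, 0, 0.5, 0, 0, -0.7, 0, 0, 0, 0.5, 0, 0, -0.9, 0, 0, 0, 0.5, 0, 0, -0.9, 0, 0, 0]

```text
time_s: 8.47
ee_pos: [0.5273, 0.2022, 0.2752]
orientation: [[-0.814, -0.041, 0.58], [-0.032, 0.999, 0.026], [-0.581, 0.003, -0.814]]
ft_force: [0.6, -0.2, -0.2]
grip_width: 0.499
grip_force: 0.0
```

```bash
cat >> go.py <<'E'
def hest(k,off=.1495):
    (x,y),a=ST[k];a=np.radians(a);return np.array([x+off*np.cos(a),y+off*np.sin(a),.157])
E
python3 - <<'E'
from slip import *
c=cap('wrist','rel.png');print(org(c),yel(c))
for k in 'MR':
  h=hest(k);print(h)
  R=Rt(ST[k][1]);plan(h-R[:,2]*.13,R)
E
```

```text
(np.int64(272), np.int64(346), np.int64(194), np.int64(468), 1440) [([125.0, 187.0], 233, [0.6578, 0.0243, 0.0695]), ([279.0, 210.0], 155, [0.6382, 0.1759, 0.1112]), ([350.0, 210.0], 69, [0.6362, 0.2381, 0.1111])]
[0.58959621 0.00156059 0.157     ]
t 8.5167 at [0.5278 0.202  0.2726] shift [ 0.14  -1.259 -0.028] turn [0.139 0.008 0.193] rows 4.6 F [-0.49 -0.26 -0.19] q [ 0.24 -0.04  1.95 -0.19  0.63 -1.25]
[ 0.59436721 -0.21063089  0.157     ]
t 8.5167 at [0.5278 0.202  0.2726] shift [ 0.166 -2.736 -0.05 ] turn [0.047 0.008 0.063] rows 9.9 F [-0.49 -0.26 -0.19] q [ 0.24 -0.04  1.95 -0.19  0.63 -1.25]
```

Emit:
jog_arm:
  steps: [0.5, 0.14, -1, -0.03, 0.07, 0, 0.1, 0.5, 0.14, -1, -0.03, 0.07, 0, 0.1, 0.5, 0.14, -1, -0.03, 0.07, 0, 0.1, 0.5, 0.14, -1, -0.03, 0.07, 0, 0.1, 0.5, 0.14, -1, -0.03, 0.07, 0, 0.1]

```text
time_s: 8.93
ee_pos: [0.5133, 0.0445, 0.2578]
orientation: [[-0.82, 0.063, 0.569], [0.05, 0.998, -0.037], [-0.571, -0.002, -0.821]]
ft_force: [0.8, 0.1, -0.7]
grip_width: 0.496
grip_force: 0.0
```

Emit:
jog_arm:
  steps: [0.5, 0.02, -0.27, 0, 0.07, 0, 0.1, 0.5, 0.02, -0.27, 0, 0.07, 0, 0.1, 0.5, 0.02, -0.27, 0, 0.07, 0, 0.1, 0.5, 0.02, -0.27, 0, 0.07, 0, 0.1]

```text
time_s: 9.27
ee_pos: [0.5089, 0.0105, 0.257]
orientation: [[-0.811, 0.152, 0.565], [0.125, 0.988, -0.086], [-0.571, 0.001, -0.821]]
ft_force: [0.0, 0.6, -0.6]
grip_width: 0.502
grip_force: 0.0
```

```bash
python3 - <<'E'
from look import *
from slip import *
k='M';h=hest(k);look(k,h,.13,'w3.png');print(org(load('wrist')),yel(load('wrist')))
E
```

```text
1519 tool-frame pct5/50/95 rel h: [[-0.0227, -0.004, -0.019], [0.0022, 0.0035, -0.0174], [0.019, 0.0104, 0.0129]]
px 313 357 220 290 ((326.0729675292969, 255.63784790039062), (42.86301803588867, 71.02173614501953), 17.10272979736328)
t 9.3167 at [0.5089 0.011  0.2572] shift [-0.06   0.016 -0.009] turn [-0.003 -0.003 -0.005] rows 0.2 F [ 0.5  -0.26 -0.55] q [-0.23 -0.16  2.09  0.08  0.61 -1.7 ]
(np.int64(258), np.int64(389), np.int64(220), np.int64(466), 1535) [([2.0, 186.0], 48, [0.6141, -0.3569, 0.0074]), ([293.0, 219.0], 140, [0.6489, -0.0328, 0.069]), ([352.0, 218.0], 130, [0.657, 0.0256, 0.069]), ([532.0, 222.0], 250, [0.6386, 0.1752, 0.1108]), ([153.0, 241.0], 197, [0.6585, -0.1836, 0.0707])]
```

View pics/w3.png

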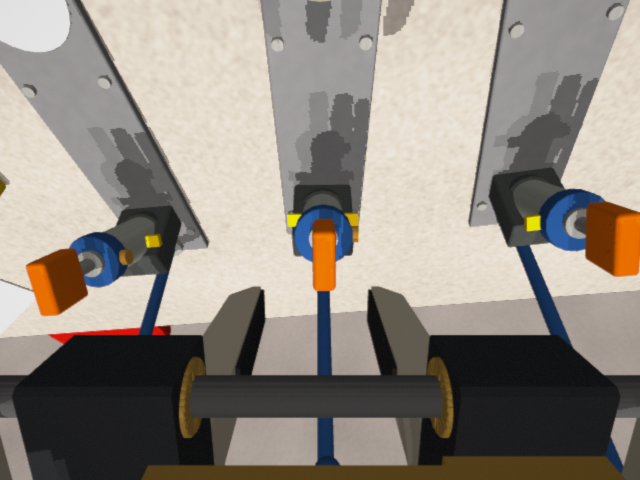

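The handle is at (323,255), about 3 mm off the finger midline, which the measured offset corrects.

```bash
python3 - <<'E'
from go import *
R=Rt(-8.1);h=hest('M')+R@[-.002,.0032,.001];print(h);plan(h,R)
E
```

```text
[0.59223691 0.00441701 0.157328  ]
t 9.3167 at [0.5089 0.011  0.2572] shift [-0.076  0.04   0.864] turn [-0.006 -0.003 -0.01 ] rows 3.1 F [ 0.5  -0.26 -0.55] q [-0.23 -0.16  2.09  0.08  0.61 -1.7 ]
```

Emit:
jog_arm:
  steps: [0.5, -0.08, 0.04, 0.1, 0, 0, 0, 0.5, -0.08, 0.04, 0.3, 0, 0, 0, 0.5, -0.08, 0.04, 0.5, 0, 0, 0, 0.5, -0.08, 0.04, 0.7, 0, 0, 0, 0.5, -0.08, 0.04, 0.82, 0, 0, 0, 0.4, -0.08, 0.04, 0.86, 0, 0, 0, 0.4, -0.08, 0.04, 0.86, 0, 0, 0]

```text
time_s: 9.9
ee_pos: [0.5923, 0.0048, 0.1569]
orientation: [[-0.813, 0.15, 0.563], [0.123, 0.989, -0.085], [-0.569, 0.0, -0.822]]
ft_force: [-1.1, -0.2, -0.3]
grip_width: 0.418
grip_force: 0.0
```

Emit:
jog_arm:
  steps: [0, 0, 0, 0, 0, 0, 0, 0, 0, 0, 0, 0, 0, 0, 0, 0, 0, 0, 0, 0, 0, 0, 0, 0, 0, 0, 0, 0, 0, 0, 0, 0, 0, 0, 0]
  force: 45

```text
time_s: 10.32
ee_pos: [0.5928, 0.0036, 0.1606]
orientation: [[-0.809, 0.151, 0.568], [0.124, 0.988, -0.087], [-0.575, 0.0, -0.818]]
ft_force: [-4.8, 2.0, 6.6]
grip_width: 0.17
grip_force: 44.9
```

Emit:
jog_arm:
  steps: [0, 0, 0, -0.03, 0, 0, 0, 0, 0, 0, -0.06, 0, 0, 0, 0, 0, 0, -0.09, 0, 0, 0, 0, 0, 0, -0.12, 0, 0, 0, 0, 0, 0, -0.12, 0, 0, 0, 0, 0, 0, -0.12, 0, 0, 0]

```text
time_s: 10.82
ee_pos: [0.5829, 0.0049, 0.1748]
orientation: [[-0.809, 0.152, 0.568], [0.124, 0.988, -0.087], [-0.574, 0.0, -0.819]]
ft_force: [4.6, 2.2, -1.3]
grip_width: 0.171
grip_force: 44.9
```

Emit:
jog_arm:
  steps: [0, 0, 0, -0.03, 0, 0, 0, 0, 0, 0, -0.06, 0, 0, 0, 0, 0, 0, -0.09, 0, 0, 0, 0, 0, 0, -0.12, 0, 0, 0, 0, 0, 0, -0.12, 0, 0, 0, 0, 0, 0, -0.12, 0, 0, 0]

```text
time_s: 11.32
ee_pos: [0.5729, 0.0063, 0.1892]
orientation: [[-0.809, 0.152, 0.567], [0.124, 0.988, -0.087], [-0.574, 0.0, -0.819]]
ft_force: [5.4, 1.3, -1.1]
grip_width: 0.169
grip_force: 44.9
```

Emit:
jog_arm:
  steps: [0, 0, 0, -0.013, 0, 0, 0, 0, 0, 0, -0.027, 0, 0, 0, 0, 0, 0, -0.027, 0, 0, 0]

```text
time_s: 11.57
ee_pos: [0.5706, 0.0066, 0.1925]
orientation: [[-0.809, 0.152, 0.567], [0.124, 0.988, -0.087], [-0.574, 0.0, -0.819]]
ft_force: [5.1, 0.9, -0.4]
grip_width: 0.172
grip_force: 44.9
```

Emit:
jog_arm:
  steps: [0, 0, 0, -0.013, 0, 0, 0, 0, 0, 0, -0.02, 0, 0, 0, 0, 0, 0, -0.02, 0, 0, 0]

```text
time_s: 11.82
ee_pos: [0.569, 0.0068, 0.1948]
orientation: [[-0.809, 0.152, 0.567], [0.125, 0.988, -0.087], [-0.574, 0.0, -0.819]]
ft_force: [5.2, 0.6, -1.6]
grip_width: 0.17
grip_force: 44.9
```

Emit:
jog_arm:
  steps: [0, 0, 0, -0.013, 0, 0, 0, 0, 0, 0, -0.02, 0, 0, 0, 0, 0, 0, -0.02, 0, 0, 0]

```text
time_s: 12.07
ee_pos: [0.5673, 0.007, 0.1973]
orientation: [[-0.809, 0.152, 0.567], [0.125, 0.988, -0.087], [-0.574, 0.0, -0.819]]
ft_force: [5.3, 1.4, -1.1]
grip_width: 0.171
grip_force: 44.9
```

Emit:
jog_arm:
  steps: [0, 0, 0, -0.013, 0, 0, 0, 0, 0, 0, -0.02, 0, 0, 0, 0, 0, 0, -0.02, 0, 0, 0]

```text
time_s: 12.32
ee_pos: [0.5656, 0.0073, 0.1997]
orientation: [[-0.809, 0.152, 0.567], [0.125, 0.988, -0.087], [-0.574, -0.0, -0.819]]
ft_force: [5.8, 1.1, -0.9]
grip_width: 0.169
grip_force: 44.9
```

Emit:
jog_arm:
  steps: [0, 0, 0, -0.013, 0, 0, 0, 0, 0, 0, -0.02, 0, 0, 0, 0, 0, 0, -0.02, 0, 0, 0]

```text
time_s: 12.57
ee_pos: [0.5639, 0.0075, 0.2022]
orientation: [[-0.809, 0.152, 0.567], [0.125, 0.988, -0.087], [-0.574, -0.0, -0.819]]
ft_force: [6.2, -0.0, -1.4]
grip_width: 0.164
grip_force: 44.9
```

Emit:
jog_arm:
  steps: [0, 0, 0, -0.013, 0, 0, 0, 0, 0, 0, -0.02, 0, 0, 0, 0, 0, 0, -0.02, 0, 0, 0]

```text
time_s: 12.82
ee_pos: [0.5634, 0.0075, 0.2027]
orientation: [[-0.81, 0.153, 0.566], [0.126, 0.988, -0.087], [-0.573, 0.001, -0.819]]
ft_force: [30.6, 0.8, -25.4]
grip_width: 0.174
grip_force: 44.9
```

Emit:
jog_arm:
  steps: [0, 0, 0, -0.013, 0, 0, 0, 0, 0, 0, -0.02, 0, 0, 0, 0, 0, 0, -0.02, 0, 0, 0]

```text
time_s: 13.07
ee_pos: [0.5618, 0.0077, 0.2036]
orientation: [[-0.811, 0.153, 0.565], [0.126, 0.988, -0.087], [-0.571, 0.001, -0.821]]
ft_force: [42.5, -0.0, -38.1]
grip_width: 0.166
grip_force: 44.9
```

Emit:
jog_arm:
  steps: [0, 0, 0, 0.02, 0, 0, 0, 0, 0, 0, 0.04, 0, 0, 0, 0, 0, 0, 0.06, 0, 0, 0, 0, 0, 0, 0.08, 0, 0, 0, 0, 0, 0, 0.1, 0, 0, 0, 0, 0, 0, 0.12, 0, 0, 0, 0, 0, 0, 0.14, 0, 0, 0, 0, 0, 0, 0.16, 0, 0, 0]

```text
time_s: 13.73
ee_pos: [0.5735, 0.0062, 0.1869]
orientation: [[-0.81, 0.152, 0.566], [0.124, 0.988, -0.087], [-0.573, 0.0, -0.82]]
ft_force: [4.6, 0.2, -1.2]
grip_width: 0.169
grip_force: 45.0
```

Emit:
jog_arm:
  steps: [0, 0, 0, 0.02, 0, 0, 0, 0, 0, 0, 0.04, 0, 0, 0, 0, 0, 0, 0.06, 0, 0, 0, 0, 0, 0, 0.08, 0, 0, 0, 0, 0, 0, 0.1, 0, 0, 0, 0, 0, 0, 0.12, 0, 0, 0, 0, 0, 0, 0.13, 0, 0, 0, 0, 0, 0, 0.13, 0, 0, 0]

```text
time_s: 14.4
ee_pos: [0.5846, 0.0047, 0.1708]
orientation: [[-0.81, 0.152, 0.566], [0.125, 0.988, -0.087], [-0.573, 0.0, -0.82]]
ft_force: [4.5, 1.3, -1.4]
grip_width: 0.172
grip_force: 45.0
```

Emit:
jog_arm:
  steps: [0, 0, 0, 0.02, 0, 0, 0, 0, 0, 0, 0.04, 0, 0, 0, 0, 0, 0, 0.06, 0, 0, 0, 0, 0, 0, 0.07, 0, 0, 0, 0, 0, 0, 0.07, 0, 0, 0]

```text
time_s: 14.82
ee_pos: [0.5907, 0.0038, 0.1621]
orientation: [[-0.81, 0.152, 0.566], [0.125, 0.988, -0.087], [-0.573, 0.0, -0.82]]
ft_force: [5.2, 1.9, -1.0]
grip_width: 0.171
grip_force: 45.0
```

Emit:
jog_arm:
  steps: [0, 0, 0, 0.01, 0, 0, 0, 0, 0, 0, 0.015, 0, 0, 0, 0, 0, 0, 0.015, 0, 0, 0]

```text
time_s: 15.07
ee_pos: [0.5912, 0.0038, 0.1613]
orientation: [[-0.81, 0.151, 0.566], [0.124, 0.988, -0.087], [-0.573, 0.0, -0.82]]
ft_force: [-5.6, 2.0, 10.3]
grip_width: 0.165
grip_force: 45.0
```

Emit:
jog_arm:
  steps: [0, 0, 0, 0.005, 0, 0, 0, 0, 0, 0, 0.01, 0, 0, 0, 0, 0, 0, 0.01, 0, 0, 0]

```text
time_s: 15.32
ee_pos: [0.5913, 0.0038, 0.1612]
orientation: [[-0.81, 0.151, 0.567], [0.123, 0.989, -0.087], [-0.574, -0.0, -0.819]]
ft_force: [-21.1, 2.1, 26.2]
grip_width: 0.17
grip_force: 45.0
```

Emit:
jog_arm:
  steps: [0, 0, 0, -0.01, 0, 0, 0, 0.5, 0, 0, -0.012, 0, 0, 0, 0.5, 0, 0, -0.012, 0, 0, 0, 0.5, 0, 0, -0.012, 0, 0, 0, 0.5, 0, 0, -0.1, 0, 0, 0, 0.5, 0, 0, -0.4, 0, 0, 0, 0.5, 0, 0, -0.7, 0, 0, 0, 0.5, 0, 0, -0.9, 0, 0, 0, 0.5, 0, 0, -0.9, 0, 0, 0]

```text
time_s: 16.07
ee_pos: [0.5159, 0.0152, 0.2763]
orientation: [[-0.805, 0.151, 0.573], [0.123, 0.988, -0.088], [-0.58, -0.0, -0.815]]
ft_force: [0.3, -0.4, 0.3]
grip_width: 0.499
grip_force: 0.0
```

```bash
python3 - <<'E'
from slip import *
c=cap('wrist','rel2.png');print(yel(c))
h=hest('R');R=Rt(ST['R'][1]);plan(h-R[:,2]*.13,R)
E
```

```text
[([522.0, 199.0], 242, [0.6386, 0.1756, 0.111]), ([283.0, 208.0], 138, [0.6237, -0.0299, 0.1065]), ([352.0, 207.0], 74, [0.6307, 0.0317, 0.1067]), ([150.0, 220.0], 191, [0.6588, -0.1838, 0.0705])]
t 16.1167 at [0.5164 0.015  0.2739] shift [-0.163 -1.473  0.201] turn [-0.097  0.007 -0.137] rows 5.4 F [ 0.64  0.04 -0.83] q [-0.21 -0.16  2.05  0.06  0.64 -1.66]
```

Pointer M has moved out and stayed at full stroke. On to the right station.

Emit:
jog_arm:
  steps: [0.5, -0.1, -0.95, 0.12, -0.05, 0, -0.07, 0.5, -0.1, -0.95, 0.12, -0.05, 0, -0.07, 0.5, -0.1, -0.95, 0.12, -0.05, 0, -0.07, 0.5, -0.1, -0.95, 0.12, -0.05, 0, -0.07, 0.5, -0.1, -0.95, 0.12, -0.05, 0, -0.07]

```text
time_s: 16.53
ee_pos: [0.5166, -0.1333, 0.2622]
orientation: [[-0.817, 0.088, 0.569], [0.072, 0.996, -0.049], [-0.572, 0.001, -0.821]]
ft_force: [0.6, 0.1, -0.1]
grip_width: 0.501
grip_force: 0.0
```

```bash
python3 - <<'E'
from go import *
h=hest('R');R=Rt(ST['R'][1]);plan(h-R[:,2]*.13,R)
E
```

```text
t 16.5333 at [ 0.5166 -0.1333  0.2622] shift [-0.059 -0.501  0.03 ] turn [-0.048 -0.003 -0.07 ] rows 1.8 F [ 0.62  0.12 -0.05] q [-0.68 -0.11  2.04  0.49  0.76 -2.45]
```

Emit:
jog_arm:
  steps: [0.5, -0.06, -0.5, 0.03, -0.05, 0, -0.07, 0.5, -0.06, -0.5, 0.03, -0.05, 0, -0.07, 0.5, -0.06, -0.5, 0.03, -0.05, 0, -0.07, 0.5, -0.06, -0.5, 0.03, -0.05, 0, -0.07]

```text
time_s: 16.87
ee_pos: [0.5197, -0.208, 0.2628]
orientation: [[-0.821, 0.023, 0.57], [0.022, 1.0, -0.009], [-0.57, 0.005, -0.822]]
ft_force: [-0.5, 0.4, -0.1]
grip_width: 0.5
grip_force: 0.0
```

```bash
python3 - <<'E'
from look import *
from slip import *
k='R';h=hest(k);look(k,h,.13,'w4.png');print(org(load('wrist')),yel(load('wrist')))
E
```

```text
1552 tool-frame pct5/50/95 rel h: [[-0.0225, -0.007, -0.0192], [0.0017, 0.0004, -0.0177], [0.0193, 0.0079, 0.0135]]
px 302 347 208 278 ((324.5, 243.0), (70.0, 45.0), 90.0)
t 16.9167 at [ 0.5196 -0.2058  0.2628] shift [-0.005 -0.022 -0.003] turn [ 0.006 -0.006 -0.003] rows 0.1 F [ 0.65 -0.19  0.1 ] q [-0.86 -0.03  1.96  0.59  0.88 -2.72]
(np.int64(255), np.int64(358), np.int64(208), np.int64(472), 1565) [([87.0, 62.0], 11983, [0.5179, -0.3794, 0.0329]), ([525.0, 211.0], 241, [0.6241, -0.0309, 0.1065]), ([282.0, 210.0], 136, [0.6559, -0.2422, 0.0705]), ([343.0, 210.0], 119, [0.6566, -0.1826, 0.0703])]
```

View pics/w4.png

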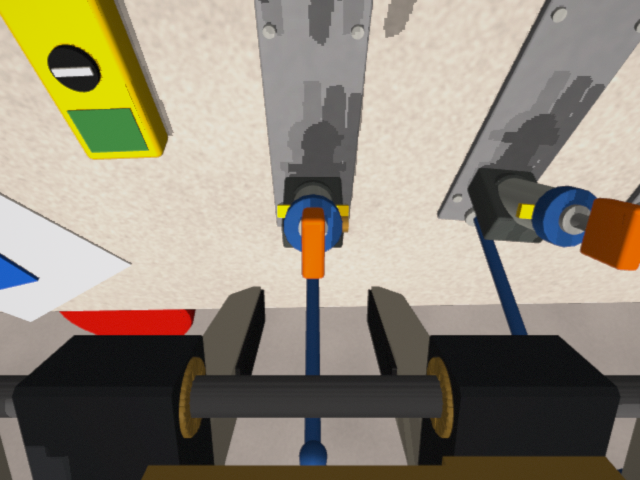

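The handle at (313,243) lies near the finger midline, and the meter at (90,60) is well clear.

Emit:
jog_arm:
  steps: [0.5, -0.015, -0.02, 0.1, 0, 0, 0, 0.5, -0.015, -0.02, 0.3, 0, 0, 0, 0.5, -0.015, -0.02, 0.5, 0, 0, 0, 0.5, -0.015, -0.02, 0.7, 0, 0, 0, 0.5, -0.015, -0.02, 0.82, 0, 0, 0, 0.4, -0.015, -0.02, 0.87, 0, 0, 0, 0.4, -0.015, -0.02, 0.87, 0, 0, 0]

```text
time_s: 17.5
ee_pos: [0.5965, -0.2061, 0.1569]
orientation: [[-0.822, 0.015, 0.57], [0.015, 1.0, -0.004], [-0.57, 0.005, -0.822]]
ft_force: [0.7, 0.6, 0.1]
grip_width: 0.414
grip_force: 0.0
```

Emit:
jog_arm:
  steps: [0, 0, 0, 0, 0, 0, 0, 0, 0, 0, 0, 0, 0, 0, 0, 0, 0, 0, 0, 0, 0, 0, 0, 0, 0, 0, 0, 0, 0, 0, 0, 0, 0, 0, 0]
  force: 45

```text
time_s: 17.92
ee_pos: [0.5969, -0.2113, 0.1611]
orientation: [[-0.818, 0.02, 0.574], [0.015, 1.0, -0.014], [-0.575, -0.003, -0.818]]
ft_force: [0.2, -4.8, -2.0]
grip_width: 0.169
grip_force: 45.0
```

Emit:
jog_arm:
  steps: [0, 0, 0, -0.03, 0, 0, 0, 0, 0, 0, -0.06, 0, 0, 0, 0, 0, 0, -0.09, 0, 0, 0, 0, 0, 0, -0.12, 0, 0, 0, 0, 0, 0, -0.12, 0, 0, 0, 0, 0, 0, -0.12, 0, 0, 0]

```text
time_s: 18.42
ee_pos: [0.5868, -0.211, 0.1756]
orientation: [[-0.818, 0.021, 0.574], [0.016, 1.0, -0.013], [-0.575, -0.002, -0.818]]
ft_force: [5.4, -5.1, -6.7]
grip_width: 0.167
grip_force: 45.0
```

Emit:
jog_arm:
  steps: [0, 0, 0, -0.03, 0, 0, 0, 0, 0, 0, -0.06, 0, 0, 0, 0, 0, 0, -0.09, 0, 0, 0, 0, 0, 0, -0.12, 0, 0, 0, 0, 0, 0, -0.12, 0, 0, 0, 0, 0, 0, -0.12, 0, 0, 0]

```text
time_s: 18.92
ee_pos: [0.5765, -0.2107, 0.1902]
orientation: [[-0.818, 0.02, 0.574], [0.016, 1.0, -0.013], [-0.574, -0.001, -0.819]]
ft_force: [7.5, -4.8, -8.1]
grip_width: 0.168
grip_force: 45.0
```

Emit:
jog_arm:
  steps: [0, 0, 0, -0.013, 0, 0, 0, 0, 0, 0, -0.027, 0, 0, 0, 0, 0, 0, -0.027, 0, 0, 0]

```text
time_s: 19.17
ee_pos: [0.5742, -0.2106, 0.1934]
orientation: [[-0.818, 0.02, 0.574], [0.016, 1.0, -0.013], [-0.574, -0.001, -0.819]]
ft_force: [7.9, -4.9, -7.9]
grip_width: 0.169
grip_force: 45.0
```

Emit:
jog_arm:
  steps: [0, 0, 0, -0.013, 0, 0, 0, 0, 0, 0, -0.02, 0, 0, 0, 0, 0, 0, -0.02, 0, 0, 0]

```text
time_s: 19.42
ee_pos: [0.5725, -0.2105, 0.1958]
orientation: [[-0.818, 0.02, 0.574], [0.016, 1.0, -0.013], [-0.574, -0.001, -0.819]]
ft_force: [8.7, -4.4, -8.7]
grip_width: 0.165
grip_force: 45.0
```

Travel is about 42 mm, so I'll continue one step at a time.

Emit:
jog_arm:
  steps: [0, 0, 0, -0.013, 0, 0, 0, 0, 0, 0, -0.02, 0, 0, 0, 0, 0, 0, -0.02, 0, 0, 0]

```text
time_s: 19.67
ee_pos: [0.571, -0.2105, 0.1979]
orientation: [[-0.818, 0.021, 0.574], [0.017, 1.0, -0.013], [-0.574, -0.001, -0.819]]
ft_force: [12.2, -4.8, -11.4]
grip_width: 0.166
grip_force: 45.0
```

Emit:
jog_arm:
  steps: [0, 0, 0, -0.013, 0, 0, 0, 0, 0, 0, -0.02, 0, 0, 0, 0, 0, 0, -0.02, 0, 0, 0]

```text
time_s: 19.92
ee_pos: [0.5704, -0.2106, 0.1982]
orientation: [[-0.819, 0.022, 0.574], [0.019, 1.0, -0.011], [-0.574, 0.002, -0.819]]
ft_force: [39.7, -7.9, -34.9]
grip_width: 0.164
grip_force: 45.0
```

Emit:
jog_arm:
  steps: [0, 0, 0, 0.02, 0, 0, 0, 0, 0, 0, 0.04, 0, 0, 0, 0, 0, 0, 0.06, 0, 0, 0, 0, 0, 0, 0.08, 0, 0, 0, 0, 0, 0, 0.1, 0, 0, 0, 0, 0, 0, 0.12, 0, 0, 0, 0, 0, 0, 0.14, 0, 0, 0, 0, 0, 0, 0.16, 0, 0, 0]

```text
time_s: 20.58
ee_pos: [0.5828, -0.2109, 0.1808]
orientation: [[-0.819, 0.021, 0.574], [0.016, 1.0, -0.013], [-0.574, -0.001, -0.819]]
ft_force: [6.5, -5.5, -7.1]
grip_width: 0.17
grip_force: 45.0
```

Emit:
jog_arm:
  steps: [0, 0, 0, 0.02, 0, 0, 0, 0, 0, 0, 0.04, 0, 0, 0, 0, 0, 0, 0.06, 0, 0, 0, 0, 0, 0, 0.08, 0, 0, 0, 0, 0, 0, 0.1, 0, 0, 0, 0, 0, 0, 0.12, 0, 0, 0, 0, 0, 0, 0.14, 0, 0, 0, 0, 0, 0, 0.14, 0, 0, 0]

```text
time_s: 21.25
ee_pos: [0.5949, -0.2113, 0.1635]
orientation: [[-0.819, 0.021, 0.574], [0.016, 1.0, -0.013], [-0.574, -0.001, -0.819]]
ft_force: [5.4, -4.5, -6.2]
grip_width: 0.168
grip_force: 45.0
```

Emit:
jog_arm:
  steps: [0, 0, 0, 0.01, 0, 0, 0, 0, 0, 0, 0.02, 0, 0, 0, 0, 0, 0, 0.02, 0, 0, 0]

```text
time_s: 21.5
ee_pos: [0.5965, -0.2113, 0.1613]
orientation: [[-0.819, 0.021, 0.574], [0.016, 1.0, -0.013], [-0.574, -0.002, -0.819]]
ft_force: [5.1, -4.7, -7.2]
grip_width: 0.171
grip_force: 45.0
```

Emit:
jog_arm:
  steps: [0, 0, 0, 0.006, 0, 0, 0, 0, 0, 0, 0.013, 0, 0, 0, 0, 0, 0, 0.013, 0, 0, 0]

```text
time_s: 21.75
ee_pos: [0.5966, -0.2113, 0.1612]
orientation: [[-0.818, 0.02, 0.574], [0.014, 1.0, -0.014], [-0.575, -0.003, -0.818]]
ft_force: [-15.7, -3.5, 12.0]
grip_width: 0.169
grip_force: 45.0
```

Emit:
jog_arm:
  steps: [0, 0, 0, -0.01, 0, 0, 0, 0.5, 0, 0, -0.012, 0, 0, 0, 0.5, 0, 0, -0.012, 0, 0, 0, 0.5, 0, 0, -0.012, 0, 0, 0, 0.5, 0, 0, -0.1, 0, 0, 0, 0.5, 0, 0, -0.4, 0, 0, 0, 0.5, 0, 0, -0.7, 0, 0, 0, 0.5, 0, 0, -0.9, 0, 0, 0, 0.5, 0, 0, -0.9, 0, 0, 0]

```text
time_s: 22.5
ee_pos: [0.5198, -0.209, 0.2762]
orientation: [[-0.816, 0.018, 0.578], [0.011, 1.0, -0.015], [-0.578, -0.006, -0.816]]
ft_force: [1.2, -0.0, 0.9]
grip_width: 0.501
grip_force: 0.0
```

```bash
python3 - <<'E'
from slip import *
c=cap('wrist','rel3.png');print(yel(c))
s=cap('scene','s2.png');t=cap('top','t2.png')
for c in(s,t):
  P=cloud(c)
  for st,ce,m in blobs(c,(45,100,40),(80,255,255)):
    p=P[m];p=p[(p[:,2]>.062)&(p[:,2]<.085)&(p[:,1]>.25)]
    if len(p)>20: print('bin',cv2.boxPoints(cv2.minAreaRect(p[:,:2].astype(np.float32))).round(3).tolist())
  for st,ce,m in blobs(c,(0,150,60),(6,255,255)):
    p=P[m];f=p[(p[:,2]>.003)&(p[:,2]<.02)];p=p[(p[:,2]>.08)&(p[:,2]<.11)]
    if len(p)>15 and p[:,1].mean()<.4: print('marker head',p.mean(0).round(4),cv2.minEnclosingCircle(p[:,:2].astype(np.float32)),)
    if len(f)>15 and f[:,1].mean()<.4: print('foot',cv2.minEnclosingCircle(f[:,:2].astype(np.float32)))
  # pad M again
  hsv=cv2.cvtColor(c['pixels'],cv2.COLOR_RGB2HSV)
  m=((hsv[...,1]<40)&(P[...,2]>.003)&(P[...,2]<.018)&(abs(P[...,0]-.44)<.06)&(abs(P[...,1]-.02)<.06)&(hsv[...,2]>150)).astype(np.uint8)
  n,l,st,ce=cv2.connectedComponentsWithStats(m);i=1+np.argmax(st[1:,4]);print('padM',st[i],ray(c,*ce[i],.01).round(4))
h=[.4217,.3545,.2];plan(h,Rt(0,0))
E
```

```text
[([101.0, 58.0], 10031, [0.5288, -0.3784, 0.0328]), ([523.0, 199.0], 232, [0.6241, -0.0309, 0.1065]), ([282.0, 205.0], 147, [0.6344, -0.2417, 0.1014]), ([350.0, 205.0], 76, [0.6348, -0.1792, 0.1001])]
bin [[0.4690000116825104, 0.35100001096725464], [0.5910000205039978, 0.32600000500679016], [0.6110000014305115, 0.42399999499320984], [0.48899999260902405, 0.4490000009536743]]
marker head [0.4208 0.3556 0.0934] ((0.42047756910324097, 0.3560532033443451), 0.018637720495462418)
foot ((0.42049819231033325, 0.35720616579055786), 0.027648191899061203)
padM [290 203  30  26 602] [0.4378 0.0227 0.01  ]
bin [[0.4390000104904175, 0.39899998903274536], [0.5299999713897705, 0.2840000092983246], [0.5879999995231628, 0.33000001311302185], [0.49799999594688416, 0.4449999928474426]]
marker head [0.4219 0.3539 0.0914] ((0.4229172468185425, 0.35374289751052856), 0.01695864088833332)
foot ((0.42231327295303345, 0.35411080718040466), 0.021288983523845673)
padM [332 259  26  27 550] [0.442  0.0234 0.01  ]
t 22.65 at [ 0.5199 -0.2076  0.2697] shift [ 0.858  3.735 -0.029] turn [-0.006  0.777 -0.022] rows 13.8 F [ 0.16 -0.5   0.46] q [-0.87 -0.03  1.95  0.59  0.89 -2.72]
```

Emit:
jog_arm:
  steps: [0.6, 0.4, 0.95, 0, 0, 0.78, -0.02, 0.6, 0.4, 0.95, 0, 0, 0.78, -0.02, 0.6, 0.4, 0.95, 0, 0, 0.78, -0.02, 0.6, 0.4, 0.95, 0, 0, 0.78, -0.02, 0.6, 0.4, 0.95, 0, 0, 0.78, -0.02, 0.6, 0.4, 0.95, 0, 0, 0.78, -0.02, 0.6, 0.4, 0.95, 0, 0, 0.78, -0.02]

```text
time_s: 23.23
ee_pos: [0.4746, -0.0625, 0.2328]
orientation: [[-1.0, -0.002, -0.008], [-0.002, 1.0, -0.001], [0.008, -0.001, -1.0]]
ft_force: [-0.8, -0.3, -0.2]
grip_width: 0.602
grip_force: 0.0
```

Emit:
jog_arm:
  steps: [0.6, 0.2, 0.97, 0, 0, 0, 0, 0.6, 0.2, 0.97, 0, 0, 0, 0, 0.6, 0.2, 0.97, 0, 0, 0, 0, 0.6, 0.2, 0.97, 0, 0, 0, 0, 0.6, 0.2, 0.97, 0, 0, 0, 0]

```text
time_s: 23.65
ee_pos: [0.4414, 0.085, 0.2336]
orientation: [[-1.0, -0.001, -0.005], [-0.001, 1.0, -0.0], [0.005, -0.0, -1.0]]
ft_force: [-0.7, -0.1, -0.2]
grip_width: 0.597
grip_force: 0.0
```

Emit:
jog_arm:
  steps: [0.6, 0.1, 0.97, 0, 0, 0, 0, 0.6, 0.1, 0.97, 0, 0, 0, 0, 0.6, 0.1, 0.97, 0, 0, 0, 0, 0.6, 0.1, 0.97, 0, 0, 0, 0, 0.6, 0.1, 0.97, 0, 0, 0, 0]

```text
time_s: 24.07
ee_pos: [0.4283, 0.2295, 0.2334]
orientation: [[-1.0, -0.001, -0.004], [-0.001, 1.0, -0.001], [0.004, -0.001, -1.0]]
ft_force: [-0.5, 0.2, 0.4]
grip_width: 0.6
grip_force: 0.0
```

```bash
python3 - <<'E'
from go import *
plan([.4215,.3548,.2],Rt(0,0))
E
```

```text
t 24.0667 at [0.4283 0.2295 0.2334] shift [0.043 0.836 0.222] turn [-0.002 -0.005  0.001] rows 3.1 F [-0.54  0.16  0.42] q [ 0.26  0.15  1.68 -0.    1.32 -1.31]
```

Emit:
jog_arm:
  steps: [0.65, 0.04, 0.84, 0.2, 0, 0, 0, 0.65, 0.04, 0.84, 0.2, 0, 0, 0, 0.65, 0.04, 0.84, 0.2, 0, 0, 0, 0.65, 0.04, 0.84, 0.2, 0, 0, 0, 0.65, 0.04, 0.84, 0.2, 0, 0, 0]

```text
time_s: 24.48
ee_pos: [0.4228, 0.3527, 0.2021]
orientation: [[-1.0, -0.0, -0.005], [-0.0, 1.0, -0.004], [0.005, -0.004, -1.0]]
ft_force: [-0.3, -0.6, 0.3]
grip_width: 0.65
grip_force: 0.0
```

```bash
python3 - <<'E'
from go import *
c=cap('wrist','w5.png');P=cloud(c)
hsv=cv2.cvtColor(c['pixels'],cv2.COLOR_RGB2HSV)
m=(cv2.inRange(hsv,np.array((0,150,50)),np.array((6,255,255)))>0)&(np.linalg.norm(P[...,:2]-[.4215,.3548],axis=-1)<.05)
p=P[m];hd=p[p[:,2]>.086];print(m.sum(),hd.mean(0).round(4),cv2.minEnclosingCircle(hd[:,:2].astype(np.float32)),p[:,2].max(),p[:,2].min())
plan([*cv2.minEnclosingCircle(hd[:,:2].astype(np.float32))[0],.062],Rt(0,0))
E
```

```text
3576 [0.4208 0.3579 0.0911] ((0.4217517375946045, 0.35785239934921265), 0.01802101917564869) 0.09375319364059154 0.0036968557883138575
t 24.5333 at [0.4232 0.3515 0.2028] shift [0.006 0.047 0.939] turn [-0.006 -0.006 -0.002] rows 3.4 F [ 1.26 -0.38  0.4 ] q [ 0.49  0.29  1.58 -0.    1.28 -1.08]
```

View pics/w5.png

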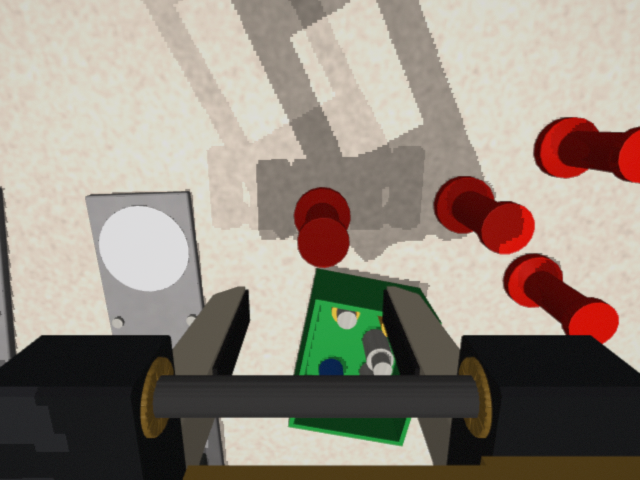

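The marker's head is at (324,242), close to the finger midline at about (317). The bin lies ahead, clear of the finger paths.

Emit:
jog_arm:
  steps: [0.65, 0.005, 0.035, 0.2, 0, 0, 0, 0.65, 0.005, 0.035, 0.4, 0, 0, 0, 0.65, 0.005, 0.035, 0.6, 0, 0, 0, 0.65, 0.005, 0.035, 0.8, 0, 0, 0, 0.65, 0.005, 0.035, 0.95, 0, 0, 0, 0.65, 0.005, 0.035, 0.98, 0, 0, 0, 0.65, 0.005, 0.035, 0.98, 0, 0, 0]

```text
time_s: 25.12
ee_pos: [0.4219, 0.3549, 0.0562]
orientation: [[-1.0, 0.005, -0.006], [0.005, 1.0, -0.005], [0.006, -0.005, -1.0]]
ft_force: [0.3, 0.8, 0.5]
grip_width: 0.653
grip_force: 0.0
```

Emit:
jog_arm:
  steps: [0.2, 0, 0, 0, 0, 0, 0, 0.1, 0, 0, 0, 0, 0, 0, 0.1, 0, 0, 0, 0, 0, 0, 0.1, 0, 0, 0, 0, 0, 0, 0.1, 0, 0, 0, 0, 0, 0, 0.1, 0, 0, 0, 0, 0, 0]
  force: 12

```text
time_s: 25.62
ee_pos: [0.4229, 0.3578, 0.0585]
orientation: [[-1.0, 0.002, -0.001], [0.002, 1.0, -0.002], [0.001, -0.002, -1.0]]
ft_force: [-1.4, -1.6, 7.1]
grip_width: 0.376
grip_force: 12.0
```

The opening reads 35 mm, so the pads caught the head near their top edge. I'll open, rise and regrip on the head properly.

Emit:
jog_arm:
  steps: [0.55, 0, 0, 0, 0, 0, 0, 0.55, 0, 0, 0, 0, 0, 0, 0.55, 0, 0, 0, 0, 0, 0, 0.55, 0, 0, -0.1, 0, 0, 0, 0.55, 0, 0, -0.18, 0, 0, 0, 0.55, 0, 0, -0.18, 0, 0, 0]

```text
time_s: 26.12
ee_pos: [0.4233, 0.3584, 0.086]
orientation: [[-1.0, 0.002, 0.0], [0.002, 1.0, -0.001], [-0.0, -0.001, -1.0]]
ft_force: [0.1, 0.3, 0.1]
grip_width: 0.549
grip_force: 0.0
```

Emit:
jog_arm:
  steps: [0.2, 0, 0, 0, 0, 0, 0, 0.2, 0, 0, 0, 0, 0, 0, 0.2, 0, 0, 0, 0, 0, 0, 0.2, 0, 0, 0, 0, 0, 0, 0.2, 0, 0, 0, 0, 0, 0]
  force: 15

```text
time_s: 26.53
ee_pos: [0.4216, 0.3572, 0.0833]
orientation: [[-1.0, 0.002, -0.004], [0.003, 1.0, -0.004], [0.004, -0.004, -1.0]]
ft_force: [-0.4, -0.3, -1.6]
grip_width: 0.378
grip_force: 15.0
```

Emit:
jog_arm:
  steps: [0.2, 0, 0, -0.1, 0, 0, 0, 0.2, 0, 0, -0.3, 0, 0, 0, 0.2, 0, 0, -0.5, 0, 0, 0, 0.2, 0, 0, -0.6, 0, 0, 0, 0.2, 0, 0, -0.6, 0, 0, 0]

```text
time_s: 26.95
ee_pos: [0.4243, 0.3589, 0.1776]
orientation: [[-1.0, 0.002, 0.003], [0.002, 1.0, 0.0], [-0.003, 0.0, -1.0]]
ft_force: [0.4, 1.0, -2.3]
grip_width: 0.38
grip_force: 15.0
```

```bash
python3 - <<'E'
from go import *
t=cap('top','t3.png');P=cloud(t)
for st,ce,m in blobs(t,(0,150,60),(6,255,255)):
    print(ce.round(),P[m].min(0).round(3),P[m].max(0).round(3))
plan([.4405,.0232,.173],Rt(0,0))
E
```

```text
[548.  40.] [ 0.345 -1.205 -0.725] [1.872 0.098 1.377]
[129. 429.] [-0.01   0.596  0.031] [0.018 0.637 0.071]
t 27.0 at [0.4233 0.3583 0.1753] shift [-0.12  -2.234  0.019] turn [-0.002  0.    -0.003] rows 8.0 F [-0.07  0.53 -1.85] q [ 0.5   0.31  1.61 -0.    1.22 -1.07]
```

Emit:
jog_arm:
  steps: [0.2, -0.05, -0.2, 0, 0, 0, 0, 0.2, -0.05, -0.4, 0, 0, 0, 0, 0.2, -0.05, -0.6, 0, 0, 0, 0, 0.2, -0.05, -0.8, 0, 0, 0, 0, 0.2, -0.05, -1, 0, 0, 0, 0, 0.2, -0.05, -1, 0, 0, 0, 0]

```text
time_s: 27.5
ee_pos: [0.4279, 0.2034, 0.1722]
orientation: [[-1.0, 0.005, -0.008], [0.005, 1.0, -0.006], [0.008, -0.006, -1.0]]
ft_force: [-0.4, -0.2, -2.1]
grip_width: 0.38
grip_force: 15.0
```

Emit:
jog_arm:
  steps: [0.2, -0.05, -0.2, 0, 0, 0, 0, 0.2, -0.05, -0.4, 0, 0, 0, 0, 0.2, -0.05, -0.6, 0, 0, 0, 0, 0.2, -0.05, -0.8, 0, 0, 0, 0, 0.2, -0.05, -0.95, 0, 0, 0, 0, 0.2, -0.05, -0.95, 0, 0, 0, 0]

```text
time_s: 28.0
ee_pos: [0.4359, 0.0624, 0.1733]
orientation: [[-1.0, 0.006, -0.006], [0.006, 1.0, -0.004], [0.006, -0.004, -1.0]]
ft_force: [0.2, 1.0, -2.7]
grip_width: 0.38
grip_force: 15.0
```

```bash
python3 - <<'E'
from go import *
c=cap('wrist','w6.png');P=cloud(c);hsv=cv2.cvtColor(c['pixels'],cv2.COLOR_RGB2HSV)
m=(cv2.inRange(hsv,np.array((0,150,40)),np.array((6,255,255)))>0);print([(st.tolist(),P[mm].min(0).round(3).tolist(),P[mm].max(0).round(3).tolist()) for st,ce,mm in blobs(c,(0,150,40),(6,255,255),200)])
m=((hsv[...,1]<40)&(hsv[...,2]>190)&(P[...,2]>.003)&(P[...,2]<.018)&(abs(P[...,0]-.44)<.06)&(abs(P[...,1]-.02)<.06)).astype(np.uint8)
n,l,st,ce=cv2.connectedComponentsWithStats(m);i=1+np.argmax(st[1:,4]);p=P[l==i];print('pad',st[i],cv2.minEnclosingCircle(p[:,:2].astype(np.float32)))
plan([.4405,.0232,.0955],Rt(0,0))
E
```

```text
[([271, 218, 91, 152, 10884], [0.359, 0.04, 0.09], [0.454, 0.088, 0.322])]
pad [ 220  191   59   88 2423] ((0.44450047612190247, 0.015762800350785255), 0.03858669102191925)
t 28.05 at [0.4359 0.064  0.1734] shift [-0.035 -0.271  0.52 ] turn [-0.004 -0.008 -0.008] rows 2.1 F [-0.63  0.94 -2.21] q [-0.11  0.12  1.87 -0.    1.16 -1.67]
```

View pics/w6.png

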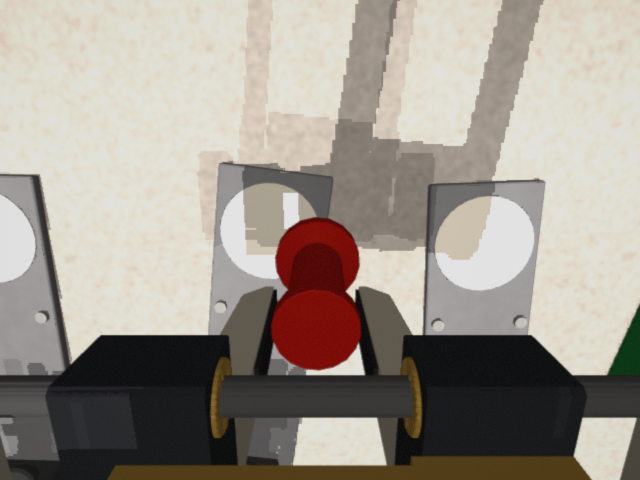

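The marker hangs upright at (317,290), and disc M is at (265,230). Moving over its centre and lowering.

Emit:
jog_arm:
  steps: [0.2, -0.035, -0.15, 0, 0, 0, 0, 0.2, -0.035, -0.275, 0, 0, 0, 0, 0.2, -0.035, -0.275, 0.1, 0, 0, 0, 0.2, -0.035, -0.275, 0.2, 0, 0, 0, 0.2, -0.035, -0.275, 0.3, 0, 0, 0, 0.2, -0.035, -0.275, 0.4, 0, 0, 0, 0.2, -0.035, -0.275, 0.48, 0, 0, 0, 0.2, -0.035, -0.275, 0.51, 0, 0, 0, 0.2, -0.035, -0.275, 0.51, 0, 0, 0]

```text
time_s: 28.8
ee_pos: [0.4402, 0.025, 0.0969]
orientation: [[-1.0, 0.002, -0.007], [0.002, 1.0, -0.002], [0.007, -0.002, -1.0]]
ft_force: [0.3, 0.5, -2.1]
grip_width: 0.378
grip_force: 15.0
```

Emit:
jog_arm:
  steps: [0.2, 0, 0, 0.007, 0, 0, 0, 0.2, 0, 0, 0.013, 0, 0, 0, 0.2, 0, 0, 0.013, 0, 0, 0]

```text
time_s: 29.05
ee_pos: [0.4421, 0.0239, 0.0971]
orientation: [[-1.0, 0.002, -0.002], [0.002, 1.0, -0.003], [0.002, -0.003, -1.0]]
ft_force: [0.4, 0.4, -1.5]
grip_width: 0.379
grip_force: 15.0
```

Emit:
jog_arm:
  steps: [0.2, 0, 0, 0.007, 0, 0, 0, 0.2, 0, 0, 0.013, 0, 0, 0, 0.2, 0, 0, 0.013, 0, 0, 0]

```text
time_s: 29.3
ee_pos: [0.4417, 0.0237, 0.0949]
orientation: [[-1.0, 0.003, -0.002], [0.003, 1.0, -0.003], [0.002, -0.003, -1.0]]
ft_force: [0.5, -0.7, -1.3]
grip_width: 0.376
grip_force: 15.0
```

Emit:
jog_arm:
  steps: [0.2, 0, 0, 0.005, 0, 0, 0, 0.2, 0, 0, 0.01, 0, 0, 0, 0.2, 0, 0, 0.01, 0, 0, 0]

```text
time_s: 29.55
ee_pos: [0.4421, 0.0237, 0.094]
orientation: [[-1.0, 0.003, -0.002], [0.003, 1.0, -0.003], [0.002, -0.003, -1.0]]
ft_force: [-1.1, 1.0, 4.7]
grip_width: 0.378
grip_force: 15.0
```

Contact made (+4.7 N), so I'll release and retreat.

Emit:
jog_arm:
  steps: [0.42, 0, 0, -0.005, 0, 0, 0, 0.6, 0, 0, -0.005, 0, 0, 0, 0.6, 0, 0, -0.005, 0, 0, 0, 0.6, 0, 0, -0.005, 0, 0, 0, 0.6, 0, 0, -0.1, 0, 0, 0, 0.6, 0, 0, -0.3, 0, 0, 0, 0.6, 0, 0, -0.6, 0, 0, 0, 0.6, 0, 0, -0.8, 0, 0, 0, 0.6, 0, 0, -0.9, 0, 0, 0]

```text
time_s: 30.3
ee_pos: [0.4439, 0.0238, 0.2327]
orientation: [[-1.0, 0.002, 0.004], [0.002, 1.0, -0.004], [-0.004, -0.004, -1.0]]
ft_force: [1.4, 0.5, -0.1]
grip_width: 0.599
grip_force: 0.0
```

Emit:
jog_arm:
  steps: [0.6, 0.9, 0, -0.2, 0, 0, 0, 0.6, 0.9, 0, -0.2, 0, 0, 0, 0.6, 0.9, 0, -0.2, 0, 0, 0, 0.6, 0.9, 0, -0.2, 0, 0, 0, 0.6, 0.9, 0, -0.2, 0, 0, 0]

```text
time_s: 30.72
ee_pos: [0.3047, 0.025, 0.2593]
orientation: [[-1.0, 0.003, -0.001], [0.003, 1.0, -0.004], [0.001, -0.004, -1.0]]
ft_force: [-0.1, 0.0, 0.2]
grip_width: 0.6
grip_force: 0.0
```

```bash
python3 - <<'E'
from go import *
s=cap('scene','fin.png');P=cloud(s)
for st,ce,m in blobs(s,(0,150,60),(6,255,255)):
    p=P[m]; 
    if abs(p[:,1].mean())<.15: print(ce.round(),np.median(p,0).round(4),p[:,2].max())
o=manip.observe();print(o['time_s'],o['ee_pos'],o['ft_force'])
im=cv2.imread('pics/fin.png')[130:360,100:480];cv2.imwrite('pics/finc.png',cv2.resize(im,None,fx=2,fy=2))
E
```

```text
[303. 196.] [0.4392 0.023  0.1033] 1.1606947730031343
[304. 216.] [0.4516 0.0245 0.0262] 0.03475376142606268
30.7667 [0.306587   0.02462963 0.25920739] [ 0.17630201 -0.4341887  -0.81686456]
```

View pics/finc.png

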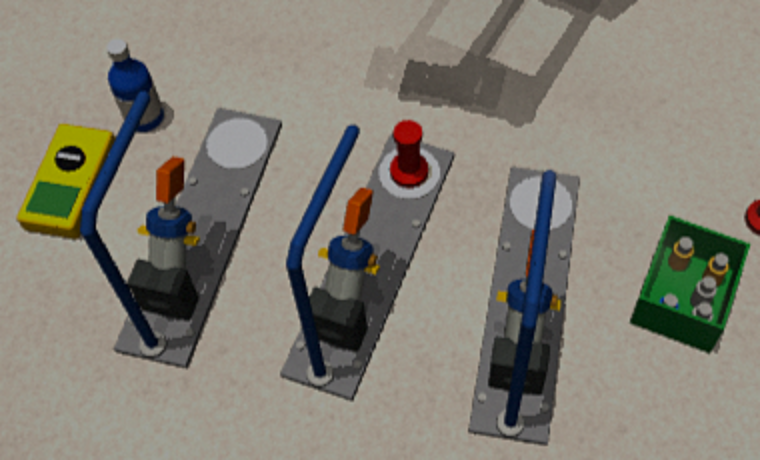

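The marker stands upright and centred on the middle station's disc at (408,172). All rods are home, the pointers are out, and the bystanders are untouched.

```bash
python3 -c "
from cell import manip
print(manip.close_job())"
```

```text
the job is handed in; nothing more can be done
None
```

The job is handed in at about 31 s on the robot's clock: all three rods were pulled to their stops and eased home, the weak spring is the middle station's (about 4 N against 8 to 13 N on the other two), and the red marker stands upright on that station's disc.

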